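# Unlatch and open the charging cabinet's gate

### The job

Open the barred gate of the small oak charging cabinet so that the charging case inside can be reached: lift the steel latch bar by its upright thumb tab until it lines up with the mouth of the keeper, feeling for that height with light pulls and never forcing the bar against the keeper, then swing the gate towards you until it stands wide open, about 75 degrees. Let the bar drop back level on the gate and let go, and leave everything else on the table as it was.

Things in the scene. Friction and masses are not known exactly. Their poses are not given: they have to be found in the camera images.
- cabinet: Fixed oak cabinet, 140 deep x 200 wide, flat roof 120 mm above the table. Origin on the table under the middle of the closed gate's thickness; x points from the gate into the cabinet, y along the closed gate to its hinge, z up. Yaw within 0.3 rad. In this frame the walls and roof begin at x +10 mm; the table in front is free for the swing.
- gate (a joint): Angle of the barred gate about its vertical hinge (rad): 0 shut, grows as it swings out towards the robot (clockwise from above), stop at 1.75. Gate: cabinet y +100 (hinge) to -82, 14 mm thick, z 14 to 120. Light friction (under 1 N at the tab); it stays where left. Latched, it has about 0.02 rad of play.
- gate_hinge (a point): Point on the gate's vertical hinge line (cabinet x 0, y +100 mm), 108 mm above the table.
- latch (a joint): Angle of the latch bar about its pivot on the gate's front (rad): 0 level at rest, grows as the free end is lifted, stop at 0.25; falls back by its weight (80 to 150 g). The bar is an 8 mm square steel rod along the gate's front, axis at cabinet x -14 and, at rest, 108 mm above the table; pivot at cabinet y +70, free end at y -107.
- thumb_tab (a point): Grasp point on the latch bar's upright steel tab, 17 mm below the tab's top; at rest at cabinet x -14, y -60 mm, 155 mm above the table, 130 mm along the bar from its pivot. The tab is 12 mm thick along x, 20 wide along y, from 108 up to 172 mm high: free in front and behind above the gate's top and the roof (120 mm). It moves with bar and gate.
- post: Fixed oak post, 30 x 32 mm, 178 mm tall, beside the gate's free edge; origin on the table at cabinet x 0, y -105 mm. It carries the steel keeper, an upright plate in front of the bar's free end at cabinet x -26 to -21, y -89 to -101, so the bar has 3 mm of play before it touches. Contact is rigid; the edges are square.
- post_top (a point): Centre of the post's top. About the keeper below it: its plate has one horizontal mouth 12.5 mm high; 28 mm of plate above and below it stop the bar, so lifted too little or too far the bar stays caught. The mouth's middle is 119 to 134 mm above the table (set at random, not measured, does not move in use), i.e. 11 to 26 mm above the resting bar axis, 165 mm from the bar's pivot.
- case: Bronze-coloured plastic charging case with a flap, 62 x 82 x 47 mm, standing in the cabinet; origin under its middle. Bystander.
- wand: Stainless steel battery magnet wand, 110 mm long, 10 mm thick, lying along cabinet y at the back of the roof; origin under its middle. Bystander.
- dish: Glass paperweight dish, 96 mm across, 30 mm high, on the table to the right of the post; origin under its middle. Bystander.
- cup: Mint-green ceramic cup with a handle, 76 mm across, 85 mm high, on the table beyond the hinge side; origin under its middle. Bystander.
- drawer_box: Small dark wooden box with a sliding drawer, 130 x 170 x 85 mm, on the left of the table; origin under its middle. Bystander.
- glasses_case: Fabric glasses case, 62 x 160 x 36 mm, right side of the table; origin under its middle. Bystander.
- remote: Grey remote control, 45 x 165 x 18 mm, right side of the table; origin under its middle. Bystander.

How it is judged:
On the way, in this order (a step that is already met when the one before it is completed fails the run):
1. the latch bar is lifted while the gate is still shut (value of joint latch above 0.03 rad and value of joint gate below 0.03 rad), for 0.1 s.
2. the bar has left the keeper: the gate stands ajar (value of joint gate above 0.15 rad), for 0.1 s.
3. the gate is swung wide open (value of joint gate above 1.15 rad), for 0.2 s.
At the end, for the whole second after the job is handed in: The gate stands at rest, open by more than 1.15 rad (66 degrees); the latch bar lies level on the gate again (under 0.03 rad) (value of joint gate above 1.15 rad and value of joint latch below 0.03 rad and velocity of joint gate between -0.03 and 0.03 rad/s); the robot touches nothing.
It fails at once if the post or its keeper is pressed with more than 12 N (bar forced against the keeper, or the robot striking it) (contact force between post and anything else above 12 N).
It fails at once if a loose bystander (charging case, wand, dish, cup, glasses case, remote) is shoved more than 20 mm (distance of any of case, wand, dish, cup, glasses_case, remote from where it was at the start of the episode above 0.02 m).
It fails at once if the drawer box is struck with more than 3 N (contact force between drawer_box and the arm above 3 N or contact force between drawer_box and the fingers above 3 N).
It also fails if it takes over 64 s, if anything falls off the work surface, if the arm or the gripper's body presses on something with over 40 N, if the wrist force passes 120 N, or if a joint passes its speed limit or range.

### The arm

A 6-joint arm with a two-finger parallel gripper is mounted at the origin on the work surface. World frame = base frame: x ahead of the robot, y to its left, z up, the work surface at z = 0. Lengths are in m, angles in rad, forces in N, time in s.
With the tool pointing down it reaches from about 0.35 to 0.85 m from the base axis. Payload 8.1 kg.
Tool frame: the origin (TCP) lies on the centre line of the jaws, within the pads' length; the fingertips stand robot.tips_ahead ahead of it and the grasp point (between the pads) lies 8 mm behind it (robot.tips_ahead is the distance from the TCP to the fingertips, in m); z points along the fingers, y is the direction in which the jaws open and shut (so a half turn about z gives the same grasp; the last joint's range is limited). The gripper opens to 93 mm and grips with 3 to 60 N. Pads are 15 mm wide; open, the fingers measure 128 mm over their backs; the gripper's body (75 mm by 188 mm) begins 65 mm behind the grasp point.
Start: joints at [1.254, 0.13, 1.488, -0, 1.523, -0.085], TCP at [0.138, 0.584, 0.23] pointing down, gripper open.
Joint ranges: [-2.96, 2.96], [-0.89, 2.26], [0.02, 2.5], [-1.34, 4.48], [0, 2.73], [-2.66, 2.66]. Speed limits (rad/s): [2.39, 2.39, 2.79, 3.14, 3.14, 3.14].

### API

Orientations are given as a rotation vector (axis times angle).
In Python, from plant import monitor, eyes, job, robot gives the robot as it stands.
- The arm moves only by the tool servo_tool, never from a script. Its argument "plan" is a list that holds one entry, the list of rows, each a list of 7 numbers: the closure, from -1 (fully open) to 1 (shut), so that 0 is half open, then the shift along the world's x, y, z in mm, then the turn, a rotation vector about the world's x, y, z in rad. In form: [[[hand, dx, dy, dz, ax, ay, az], ...]]. A call has 1 to 12 rows; each row shifts and turns the commanded pose from where the row before left it; what a row does not reach is not made up. A row lasts 1/10 s, in which the tool goes at most 50 mm and 8.59 degrees, less where a joint would pass 70% of its speed; a pose out of reach is approached as far as the arm can. A call with a gripper value outside its range is refused whole. The fingers move at their own pace and stop on an object; "force" is the grip in N (left out, the last holds). Time passes only in rows, so rows that do not move let the fingers close. It gives the time, the measured TCP pose, the force and the opening at its end, in the units of the state.
- monitor.read_state(): the state, without advancing time (a new reading comes with each control period).
- eyes.read_camera(name): name is "scene" or "top" or "wrist"; returns the picture (384x512x3 uint8, red, green, blue); there is no depth.
- eyes.camera_info(name): a dict with "mtx" (3x3 intrinsics, pixels), "R" (3x3) and "t" (3): a world point X has camera coordinates R X + t. Camera axes: x right, y down, z forward; pixel columns grow to the right and rows downward; lengths in m; the calibration is good to about 2 mm. The wrist camera is an equidistant fisheye: a pixel r from the principal point sees the ray r / f radians off the axis. A picture is of the moment at which its call begins: read the wrist's pose just before it. camera_info takes no time and is no camera call; for the wrist camera it gives the pose at the moment of the call.
- job.close_job(): hands the job in, once; it reports no verdict.
The state is a dict: "t": time; "q": joint angles; "dq": joint speeds; "joint_torque": joint torques, N m; "tool_pos": TCP position; "orientation": TCP orientation; "force": force on the tool from outside, world axes, zero at the start; "wrist_torque": the same for the moment, N m; "opening": finger opening in m.
Only numpy, scipy, OpenCV 4.12 (cv2) and the standard library are available. Lean on these libraries where they do the work, as an engineer would, in place of code of your own. Each camera call takes 0.05 s, during which the arm holds its last target. There are 200 camera calls.

## Working session

There is one attempt and no reset: what is moved stays moved. The work goes in short steps, Python scripts to look and compute and a tool call to move; the robot and the scene stay as the last step left them, time stands still between calls to the robot, and variables do not carry over. Pictures are saved under pics/ and viewed, about 8 in all and at most 12, crops included, and the job is handed in when it is done.

Besides the shell and the picture viewer there is one more tool, called after "Request:" as name(argument=value, ...), one argument or row to a line, values as JSON. servo_tool: Moves the arm, as the interface text tells. Its arguments: {"type":"object","properties":{"plan":{"type":"array"},"force":{"type":"number"}},"required":["plan"]}

```bash
mkdir -p pics; ls
python3 - <<'E'
from plant import monitor, eyes, job, robot
import cv2
print(monitor.read_state(), robot.tips_ahead)
for n in ("scene","top"):
    im=eyes.read_camera(n); cv2.imwrite(f"pics/{n}0.png",im[:,:,::-1])
    i=eyes.camera_info(n); print(n,i)
E
```

```text
pics
{'t': 0.0, 'q': array([ 1.25359613e+00,  1.31138348e-01,  1.48927326e+00, -1.12044446e-06,
        1.52298591e+00, -8.53957094e-02]), 'dq': array([ 1.96120503e-03, -1.76768390e-04, -7.48319728e-04, -2.79317269e-04,
        5.48543622e-05, -1.14536567e-04]), 'joint_torque': array([ 1.21171106e-03, -5.59856415e+01, -4.91751301e+01,  7.69246998e-02,
        3.55236896e-02, -1.75464243e-04]), 'tool_pos': array([0.13764681, 0.58344043, 0.22860436]), 'orientation': array([-3.63261128e-01, -3.12015667e+00,  2.77786223e-03]), 'force': array([-0.02066348, -0.05502513,  0.50117707]), 'wrist_torque': array([-0.03901572, -0.00484584,  0.02860603]), 'opening': 0.09272454685611284} 0.011
scene {'mtx': array([[466.24481038,   0.        , 249.8896296 ],
       [  0.        , 466.24481038, 195.02148938],
       [  0.        ,   0.        ,   1.        ]]), 'R': array([[ 0.38974063,  0.92088618, -0.00841867],
       [ 0.75157583, -0.32334081, -0.57496478],
       [-0.53219922,  0.21775987, -0.81813485]]), 't': array([-0.24319727, -0.36795533,  1.86653477])}
top {'mtx': array([[403.54825828,   0.        , 251.87502358],
       [  0.        , 403.54825828, 193.35732982],
       [  0.        ,   0.        ,   1.        ]]), 'R': array([[ 0.02571459, -0.99939047, -0.02361032],
       [-0.99495497, -0.02329515, -0.09758046],
       [ 0.09697097,  0.02600045, -0.99494754]]), 't': array([0.0260369 , 0.61288489, 1.36093185])}
```

Run:
```python
import cv2
for n in ("scene","top"):
    cv2.imwrite(f"pics/{n}0b.png",cv2.resize(cv2.imread(f"pics/{n}0.png"),(800,600),interpolation=cv2.INTER_CUBIC))
```

```text
(no output)
```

View pics/top0b.png

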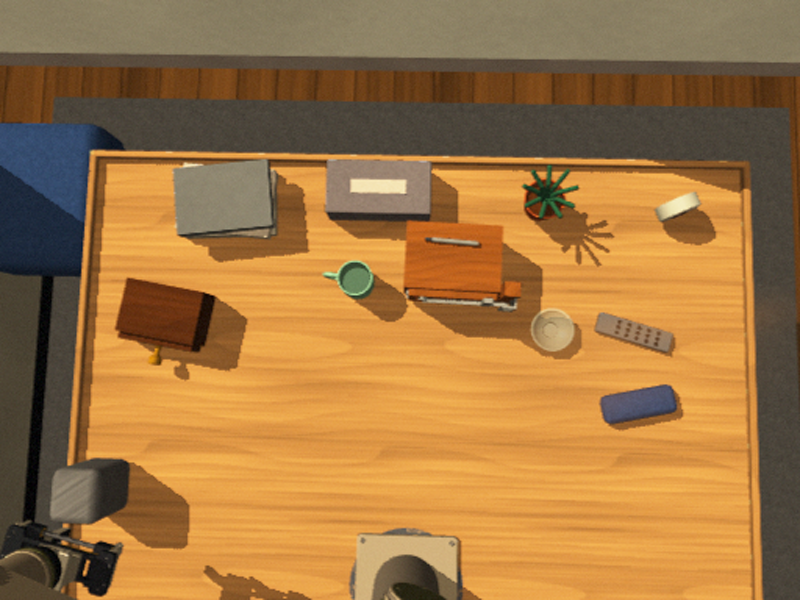

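View pics/scene0b.png

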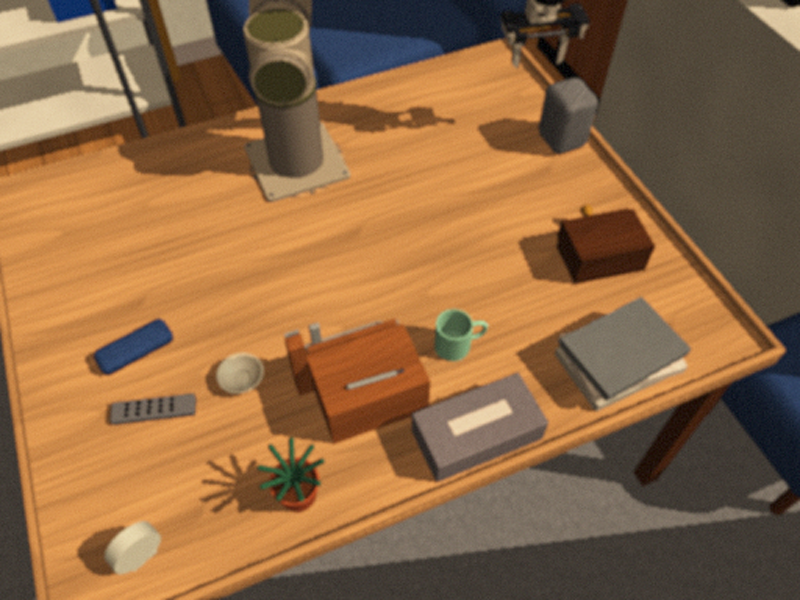

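The top view shows the cabinet roof at about (405-503, 222-300) in the 800x600 picture, with the post at about (513,290). The scene view sees it from behind, with the tab at about (315,333). I'll crop both for detail.

Run:
```python
import cv2,numpy as np
a=cv2.imread("pics/top0.png")[135:205,250:345]
b=cv2.imread("pics/scene0.png")[195:285,175:280]
a=cv2.resize(a,None,fx=8,fy=8,interpolation=cv2.INTER_CUBIC)[:,:760]
cv2.imwrite("pics/c_top.png",a)
cv2.imwrite("pics/c_scene.png",cv2.resize(b,None,fx=6,fy=6,interpolation=cv2.INTER_CUBIC))
```

```text
(no output)
```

View pics/c_top.png

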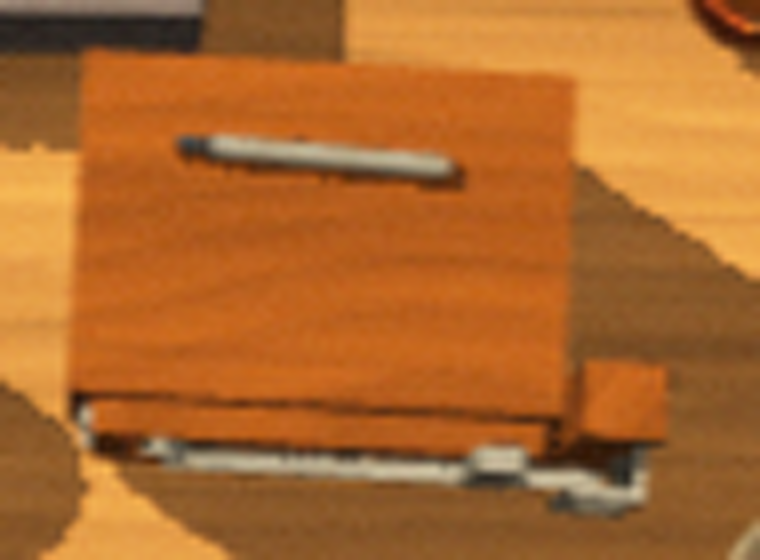

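View pics/c_scene.png

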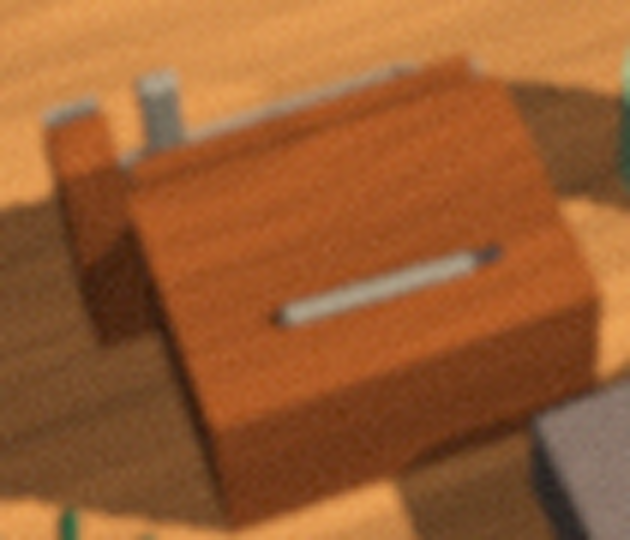

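```bash
cat > h.py <<'E'
import numpy as np
from plant import monitor, eyes, job, robot
def proj(n,X):
    i=eyes.camera_info(n); c=np.asarray(X)@i["R"].T+i["t"]; p=c@i["mtx"].T
    return p[:,:2]/p[:,2:]
def c2w(p,X):
    c,s=np.cos(p[2]),np.sin(p[2]); X=np.asarray(X,float)
    return np.c_[p[0]+c*X[:,0]-s*X[:,1],p[1]+s*X[:,0]+c*X[:,1],X[:,2]]
E
python3 - <<'E'
from h import *
from scipy.optimize import least_squares
T=[((82,50),(150,100,120)),((575,75),(150,-100,120)),((558,418),(10,-100,120)),((72,393),(10,100,120)),
((625,402),(0,-105,178)),((498,461),(-14,-60,172))]
S=[((600,297),(150,100,120)),((222,430),(150,-100,120)),((128,198),(10,-100,120)),((157,78),(-14,-60,172))]
f=lambda L,o,k:(np.array([o])+(np.array([l[0] for l in L])+.5)/k-.5, np.array([l[1] for l in L])/1000)
tu,tx=f(T,(250,135),8); su,sx=f(S,(175,195),6)
def res(p): return np.r_[(proj("top",c2w(p,tx))-tu).ravel(),(proj("scene",c2w(p,sx))-su).ravel()]
for fun in (res,lambda p:res(p)[:12],lambda p:res(p)[12:]):
    r=least_squares(fun,[.6,-.15,0],loss="soft_l1"); print(r.x, c2w(r.x,[[-.014,-.06,.155],[0,.1,.108],[0,-.105,.178]]).round(4).tolist()); print(res(r.x).reshape(-1,2).round(1).tolist())
E
```

```text
[ 0.62349687 -0.08225266 -0.00977337] [[0.6089, -0.1421, 0.155], [0.6245, 0.0177, 0.108], [0.6225, -0.1872, 0.178]]
[[0.3, 0.5], [0.2, -0.8], [1.5, -0.9], [0.1, 0.2], [-2.6, 2.2], [-1.7, -0.9], [0.2, -1.1], [-1.4, 0.6], [-1.5, 0.1], [2.1, -0.1]]
[ 0.62313515 -0.08281243 -0.0097715 ] [[0.6085, -0.1427, 0.155], [0.6241, 0.0172, 0.108], [0.6221, -0.1878, 0.178]]
[[0.5, 0.6], [0.3, -0.7], [1.7, -0.8], [0.3, 0.3], [-2.4, 2.3], [-1.5, -0.8], [-0.0, -1.1], [-1.7, 0.6], [-1.7, 0.0], [1.9, -0.1]]
[ 0.62436525 -0.08090024 -0.01337665] [[0.6096, -0.1407, 0.155], [0.6257, 0.0191, 0.108], [0.623, -0.1859, 0.178]]
[[0.1, 0.2], [-0.1, -0.9], [1.1, -1.1], [-0.3, -0.2], [-3.0, 2.0], [-2.2, -1.1], [0.6, -0.9], [-1.1, 0.7], [-1.0, 0.0], [2.7, -0.1]]
```

```bash
cat >> h.py <<'E'
def back(n,uv,z):
    i=eyes.camera_info(n); d=np.linalg.inv(i["mtx"])@[*uv,1]; d=i["R"].T@d; o=-i["R"].T@i["t"]
    return o+d*(z-o[2])/d[2]
E
python3 - <<'E'
from h import *
q=lambda n,o,k,p,z:(back(n,(np.array(o)+(np.array(p)+.5)/k-.5),z)*1000).round(1)
for nm,p,z in [("BL",(82,50),.12),("BR",(575,75),.12),("FR",(558,418),.12),("FL",(72,393),.12),("gateFL",(90,433),.12),("gateFR",(545,453),.12),("gateBR",(547,424),.12),("P",(583,362),.178),("P",(667,368),.178),("P",(663,442),.178),("P",(580,437),.178),("tab",(470,447),.172),("tabR",(527,450),.172),("tabF",(498,473),.172),("barL",(180,457),.112),("barR",(465,477),.112),("keep",(648,500),.167),("keepL",(555,505),.167),("wL",(180,145),.13),("wR",(462,170),.13)]:
    print("top",nm,q("top",(250,135),8,p,z))
for nm,p,z in [("BL",(600,297),.12),("BR",(222,430),.12),("FR",(128,198),.12),("FL",(497,80),.12),("tab",(157,78),.172),("post",(45,118),.178),("post",(97,100),.178),("postB",(110,138),.178)]:
    print("scene",nm,q("scene",(175,195),6,p,z))
E
```

```text
top BL [776.2  17.3 120. ]
top BR [ 769.9 -183.2  120. ]
top FR [ 629.5 -177.6  120. ]
top FL [635.2  17.9 120. ]
top gateFL [619.1  10.3 120. ]
top gateFR [ 615.3 -172.6  120. ]
top gateBR [ 627.  -173.2  120. ]
top P [ 644.6 -178.8  178. ]
top P [ 643. -211.  178.]
top P [ 614.4 -209.6  178. ]
top P [ 615.6 -177.9  178. ]
top tab [ 611.4 -136.6  172. ]
top tabR [ 610.7 -158.5  172. ]
top tabF [ 601.6 -147.5  172. ]
top barL [611.1 -26.3 112. ]
top barR [ 605.6 -141.5  112. ]
top keep [ 592.9 -205.9  167. ]
top keepL [ 590.1 -170.2  167. ]
top wL [735.7 -23.3 130. ]
top wR [ 727.9 -136.8  130. ]
scene BL [777.6  14.2 120. ]
scene BR [ 772.2 -179.3  120. ]
scene FR [ 634.1 -178.2  120. ]
scene FL [642.   18.6 120. ]
scene tab [ 606.6 -148.   172. ]
scene post [ 611.1 -206.2  178. ]
scene post [ 611.2 -179.8  178. ]
scene postB [ 634.4 -181.1  178. ]
```

The origin comes out at about (622.5, -89) mm with yaw -0.03, and the tab at about (607, -148). The gate, tab, keeper and roof agree on this. The post top reads about 8 mm further back, which doesn't affect the grasp. Next I'll travel to a hover above the tab.

Request:
servo_tool(
  plan=[
    [[0, 0, 0, 30, 0, 0, 0], [0, 0, 0, 30, 0, 0, 0], [0, 18, -28, 5, 0, 0, -0.053], [0, 18, -28, 0, 0, 0, -0.053], [0, 18, -28, 0, 0, 0, -0.053], [0, 18, -28, 0, 0, 0, -0.053], [0, 18, -28, 0, 0, 0, -0.053], [0, 18, -28, 0, 0, 0, -0.053], [0, 18, -28, 0, 0, 0, -0.053], [0, 18, -28, 0, 0, 0, -0.053], [0, 18, -28, 0, 0, 0, -0.053], [0, 18, -28, 0, 0, 0, -0.053]],
  ],
  force=30,
)

```text
t: 1.3
tool_pos: [0.3181, 0.3027, 0.2943]
orientation: [-1.171, -2.915, 0.001]
force: [0.5, -0.4, -0.2]
opening: 0.0464
```

Request:
servo_tool(
  plan=[
    [[0, 18, -28, 0, 0, 0, -0.053], [0, 18, -28, 0, 0, 0, -0.053], [0, 18, -28, 0, 0, 0, -0.053], [0, 18, -28, 0, 0, 0, -0.053], [0, 18, -28, 0, 0, 0, -0.053], [0, 18, -28, 0, 0, 0, -0.053], [0, 18, -28, 0, 0, 0, -0.053], [0, 18, -28, 0, 0, 0, -0.053], [0, 18, -28, 0, 0, 0, -0.053], [0, 18, -28, 0, 0, 0, -0.053], [0, 18, -28, 0, 0, 0, -0.053], [0, 18, -28, 0, 0, 0, -0.053]],
  ],
)

```text
t: 2.5
tool_pos: [0.5342, -0.0333, 0.2941]
orientation: [-2.024, -2.402, 0.001]
force: [0.1, 1.0, -0.1]
opening: 0.0467
```

Request:
servo_tool(
  plan=[
    [[0, 18, -28, 0, 0, 0, -0.053], [0, 18, -28, 0, 0, 0, -0.053], [0, 18, -28, 0, 0, 0, -0.053], [0, 0, 0, 0, 0, 0, 0], [0, 0, 0, 0, 0, 0, 0], [0, 0, 0, 0, 0, 0, 0]],
  ],
)

```text
t: 3.1
tool_pos: [0.5874, -0.1153, 0.2944]
orientation: [-2.204, -2.238, 0.0]
force: [0.8, 0.2, -0.7]
opening: 0.0465
```

Run:
```python
from h import *
import cv2
from scipy.spatial.transform import Rotation as R
s=monitor.read_state(); i=eyes.camera_info("wrist"); im=eyes.read_camera("wrist")
print(s["t"],s["tool_pos"],s["orientation"],s["opening"],s["force"]); print(R.from_rotvec(s["orientation"]).as_matrix().round(4)); print(i)
cv2.imwrite("pics/w1.png",cv2.resize(im[:,:,::-1],(800,600),interpolation=cv2.INTER_CUBIC))
```

```text
3.1 [ 0.58742739 -0.1152789   0.29440857] [-2.20412403e+00 -2.23754569e+00  1.60544447e-04] 0.04646391521641453 [ 0.78409051  0.22042594 -0.66893739]
[[-1.500e-02  9.999e-01 -6.000e-04]
 [ 9.999e-01  1.500e-02  5.000e-04]
 [ 5.000e-04 -6.000e-04 -1.000e+00]]
{'mtx': array([[297.31863964,   0.        , 261.52812458],
       [  0.        , 297.31863964, 190.41682823],
       [  0.        ,   0.        ,   1.        ]]), 'R': array([[ 0.99987556,  0.0157281 , -0.00121966],
       [ 0.01550016, -0.96511747,  0.26135801],
       [ 0.00293355, -0.2613444 , -0.96524116]]), 't': array([-0.58482201, -0.1668297 ,  0.42073568])}
```

View pics/w1.png

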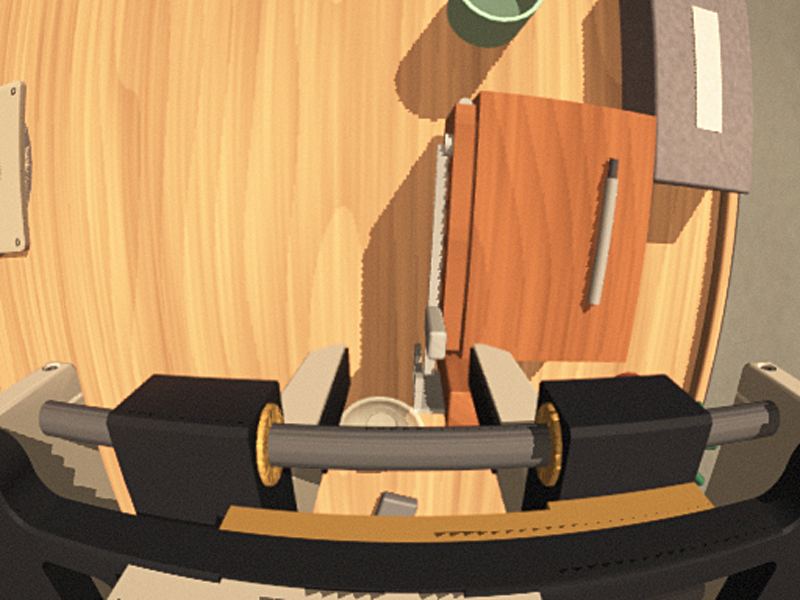

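Run:
```python
from h import *
i=eyes.camera_info("wrist"); K=i["mtx"]
def bw(p,z):
    u=(np.array(p)+.5)*.64-.5; d=(u-K[:2,2])/K[0,0]; r=np.linalg.norm(d)
    v=i["R"].T@np.r_[d/r*np.sin(r),np.cos(r)]; o=-i["R"].T@i["t"]; return ((o+v*(z-o[2])/v[2])*1000).round(1)
for nm,p,z in [("tabL",(428,345),.172),("tabR",(445,345),.172),("tabHi",(436,332),.172),("tabLo",(436,358),.172),("gateFfar",(458,105),.12),("gateBfar",(473,105),.12),("gateFnear",(445,348),.12),("gateBnear",(463,350),.12),("roofF far",(481,92),.12),("roofB far",(657,115),.12),("roofB near",(627,361),.12),("bar far",(443,147),.112),("bar near",(434,300),.112),("keeper top far",(417,347),.167)]: print(nm,bw(p,z))
```

```text
tabL [ 599.7 -147.8  172. ]
tabR [ 610.6 -147.6  172. ]
tabHi [ 604.5 -138.9  172. ]
tabLo [ 605.2 -156.7  172. ]
gateFfar [619.3   9.3 120. ]
gateBfar [629.9   9.8 120. ]
gateFnear [ 615.3 -170.   120. ]
gateBnear [ 629.2 -171.5  120. ]
roofF far [635.4  19.7 120. ]
roofB far [775.5  17.7 120. ]
roofB near [ 769.5 -182.4  120. ]
bar far [609.9 -20.8 112. ]
bar near [ 606.2 -134.4  112. ]
keeper top far [ 592.9 -151.2  167. ]
```

The wrist view puts the tab's top centre at about (605, -148) and the gate edges agree, so yaw is about -0.028. I'll move over it and down to TCP z = 147 mm with the gripper half open.

Request:
servo_tool(
  plan=[
    [[0, 9, -16, 0, 0, 0, -0.02], [0, 9, -17, 0, 0, 0, -0.023], [0, 0, 0, -25, 0, 0, 0], [0, 0, 0, -25, 0, 0, 0], [0, 0, 0, -25, 0, 0, 0], [0, 0, 0, -20, 0, 0, 0], [0, 0, 0, -18, 0, 0, 0], [0, 0, 0, -15, 0, 0, 0], [0, 0, 0, -10, 0, 0, 0], [0, 0, 0, -9, 0, 0, 0], [0, 0, 0, 0, 0, 0, 0], [0, 0, 0, 0, 0, 0, 0]],
  ],
)

```text
t: 4.35
tool_pos: [0.6061, -0.149, 0.1482]
orientation: [2.253, 2.189, 0.0]
force: [-0.3, -0.2, -0.2]
opening: 0.0465
```

Run:
```python
from h import *
import cv2
s=monitor.read_state(); im=eyes.read_camera("wrist")
print(s["t"],s["tool_pos"],s["orientation"],s["opening"],s["force"])
cv2.imwrite("pics/w2.png",cv2.resize(im[160:,170:370,::-1],(700,784),interpolation=cv2.INTER_CUBIC)[:600])
```

```text
4.35 [ 0.60609236 -0.14905     0.14820827] [2.25286312e+00 2.18877620e+00 4.84738231e-04] 0.04652630095213993 [-0.28687343 -0.23281914 -0.24348013]
```

View pics/w2.png

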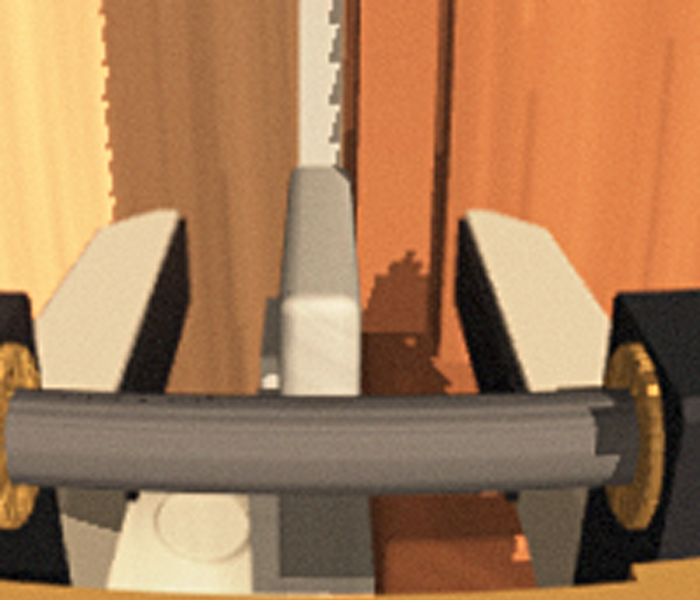

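The tab stands centred between the two pads. Tab edges are at about 285 and 355, and the pads are at 185 and 460. I'll close with a moderate grip.

Request:
servo_tool(
  plan=[
    [[0.3, 0, 0, 0, 0, 0, 0], [0.55, 0, 0, 0, 0, 0, 0], [0.7, 0, 0, 0, 0, 0, 0], [0.8, 0, 0, 0, 0, 0, 0], [1, 0, 0, 0, 0, 0, 0], [1, 0, 0, 0, 0, 0, 0], [1, 0, 0, 0, 0, 0, 0], [1, 0, 0, 0, 0, 0, 0]],
  ],
  force=25,
)

```text
t: 5.2
tool_pos: [0.6058, -0.1491, 0.1477]
orientation: [2.254, 2.189, -0.0]
force: [-0.5, -0.4, 1.1]
opening: 0.0118
```

Gripped at 11.8 mm. Next I'll lift to about 0.067 rad, the lowest possible mouth height, turning the tool with the bar.

Request:
servo_tool(
  plan=[
    [[1, 0, 0.7, 2.1, -0.0167, 0.0005, 0], [1, 0, 0.7, 2.1, -0.0167, 0.0005, 0], [1, 0, 0.8, 2.2, -0.0167, 0.0005, 0], [1, 0, 0.8, 2.2, -0.0167, 0.0005, 0], [1, 0, 0, 0, 0, 0, 0], [1, 0, 0, 0, 0, 0, 0], [1, 0, 0, 0, 0, 0, 0]],
  ],
)

```text
t: 5.9
tool_pos: [0.6059, -0.1461, 0.1562]
orientation: [2.22, 2.156, -0.074]
force: [0.3, -0.8, -0.8]
opening: 0.012
```

Request:
servo_tool(
  plan=[
    [[1, -1, 0, 0, 0, 0, 0], [1, -1, 0, 0, 0, 0, 0], [1, -1, 0, 0, 0, 0, 0], [1, 0, 0, 0, 0, 0, 0], [1, 0, 0, 0, 0, 0, 0]],
  ],
)

```text
t: 6.4
tool_pos: [0.6034, -0.1458, 0.1563]
orientation: [2.219, 2.155, -0.072]
force: [5.1, -0.4, -2.4]
opening: 0.0115
```

The bar is blocked by the keeper at this height: 5 N for a 3 mm pull, against near 0 if it were free. I'll back off, lift about 1.3 mm, and pull again.

Request:
servo_tool(
  plan=[
    [[1, 1.5, 0, 0, 0, 0, 0], [1, 1.5, 0, 0, 0, 0, 0], [1, 0, 0, 0, 0, 0, 0], [1, 0, 0.4, 1.3, -0.01, 0.0003, 0], [1, 0, 0, 0, 0, 0, 0], [1, 0, 0, 0, 0, 0, 0], [1, -1, 0, 0, 0, 0, 0], [1, -1, 0, 0, 0, 0, 0], [1, -1, 0, 0, 0, 0, 0], [1, 0, 0, 0, 0, 0, 0], [1, 0, 0, 0, 0, 0, 0]],
  ],
)

```text
t: 7.5
tool_pos: [0.6033, -0.1453, 0.1575]
orientation: [2.214, 2.151, -0.083]
force: [5.5, 0.6, -2.5]
opening: 0.012
```

Request:
servo_tool(
  plan=[
    [[1, 1.5, 0, 0, 0, 0, 0], [1, 1.5, 0, 0, 0, 0, 0], [1, 0, 0, 0, 0, 0, 0], [1, 0, 0.4, 1.3, -0.01, 0.0003, 0], [1, 0, 0, 0, 0, 0, 0], [1, 0, 0, 0, 0, 0, 0], [1, -1, 0, 0, 0, 0, 0], [1, -1, 0, 0, 0, 0, 0], [1, -1, 0, 0, 0, 0, 0], [1, 0, 0, 0, 0, 0, 0], [1, 0, 0, 0, 0, 0, 0]],
  ],
)

```text
t: 8.6
tool_pos: [0.6027, -0.1449, 0.1587]
orientation: [2.209, 2.146, -0.096]
force: [3.6, 4.8, -2.6]
opening: 0.0125
```

The x force is lower and a side force has appeared, so it is probably near the mouth's edge. One more step up, following the arc in y slightly more.

Request:
servo_tool(
  plan=[
    [[1, 1.5, 0, 0, 0, 0, 0], [1, 1.5, 0, 0, 0, 0, 0], [1, 0, 0, 0, 0, 0, 0], [1, 0, 0.5, 1.2, -0.01, 0.0003, 0], [1, 0, 0, 0, 0, 0, 0], [1, 0, 0, 0, 0, 0, 0], [1, -1, 0, 0, 0, 0, 0], [1, -1, 0, 0, 0, 0, 0], [1, -1, 0, 0, 0, 0, 0], [1, 0, 0, 0, 0, 0, 0], [1, 0, 0, 0, 0, 0, 0]],
  ],
)

```text
t: 9.7
tool_pos: [0.6028, -0.1444, 0.1599]
orientation: [2.204, 2.141, -0.106]
force: [2.2, 5.6, -3.5]
opening: 0.0122
```

Request:
servo_tool(
  plan=[
    [[1, 0, 0.5, 0, 0, 0, 0], [1, 0, 0, 0, 0, 0, 0], [1, 0, 0, 0, 0, 0, 0]],
  ],
)

```text
t: 10.0
tool_pos: [0.6028, -0.1443, 0.1601]
orientation: [2.204, 2.141, -0.107]
force: [2.2, 3.6, -2.4]
opening: 0.0117
```

Request:
servo_tool(
  plan=[
    [[1, -0.5, 0.4, 0, 0, 0, 0], [1, 0, 0, 0, 0, 0, 0], [1, 0, 0, 0, 0, 0, 0]],
  ],
)

```text
t: 10.3
tool_pos: [0.6024, -0.1441, 0.1602]
orientation: [2.204, 2.14, -0.107]
force: [3.2, 1.2, -2.3]
opening: 0.0115
```

Request:
servo_tool(
  plan=[
    [[1, -0.5, 0.1, 0, 0, 0, 0], [1, 0, 0, 0, 0, 0, 0], [1, 0, 0, 0, 0, 0, 0]],
  ],
)

```text
t: 10.6
tool_pos: [0.6019, -0.144, 0.1602]
orientation: [2.204, 2.14, -0.107]
force: [3.8, 1.0, -1.2]
opening: 0.012
```

The bar is now 1.5 mm past the earlier stop with little force, so it's likely in the mouth. I'll turn the tool with the gate to relieve it.

Request:
servo_tool(
  plan=[
    [[1, 0, 0, 0, 0, 0, -0.012], [1, 0, 0, 0, 0, 0, -0.012], [1, 0, 0, 0, 0, 0, 0], [1, 0, 0, 0, 0, 0, 0]],
  ],
)

```text
t: 11.0
tool_pos: [0.6017, -0.144, 0.1601]
orientation: [2.23, 2.115, -0.109]
force: [0.8, -1.6, -0.9]
opening: 0.012
```

Run:
```python
from h import *
s=monitor.read_state(); print(s["t"],s["tool_pos"],s["force"],s["wrist_torque"],s["orientation"])
```

```text
11.0 [ 0.60169347 -0.1439868   0.160095  ] [ 0.77035226 -1.56846739 -0.90377934] [-0.18305522 -0.17695947 -0.23168933] [ 2.22971434  2.11466912 -0.10889864]
```

Force is down to 0.8 N: the bar is in the mouth. Continuing along the gate's arc slowly.

Request:
servo_tool(
  plan=[
    [[1, -1, 0.15, 0, 0, 0, -0.0063], [1, -1, 0.15, 0, 0, 0, -0.0063], [1, 0, 0, 0, 0, 0, 0], [1, 0, 0, 0, 0, 0, 0]],
  ],
)

```text
t: 11.4
tool_pos: [0.5997, -0.1437, 0.1601]
orientation: [2.243, 2.101, -0.109]
force: [0.7, -1.5, 0.2]
opening: 0.0119
```

Request:
servo_tool(
  plan=[
    [[1, -1, 0.16, 0, 0, 0, -0.0063], [1, -1, 0.16, 0, 0, 0, -0.0063], [1, -1, 0.17, 0, 0, 0, -0.0063], [1, -1, 0.18, 0, 0, 0, -0.0063], [1, 0, 0, 0, 0, 0, 0], [1, 0, 0, 0, 0, 0, 0]],
  ],
)

```text
t: 12.0
tool_pos: [0.5957, -0.1429, 0.1601]
orientation: [2.27, 2.073, -0.11]
force: [0.6, -4.3, 0.6]
opening: 0.0122
```

Request:
servo_tool(
  plan=[
    [[1, -1, -0.4, 0, 0, 0, -0.0063], [1, -1, 0.1, 0, 0, 0, -0.0063], [1, -1, 0.18, 0, 0, 0, -0.0063], [1, -1, 0.18, 0, 0, 0, -0.0063], [1, -1, 0.18, 0, 0, 0, -0.0063], [1, -1, 0.18, 0, 0, 0, -0.0063], [1, 0, 0, 0, 0, 0, 0], [1, 0, 0, 0, 0, 0, 0]],
  ],
)

```text
t: 12.8
tool_pos: [0.5897, -0.1419, 0.1598]
orientation: [2.31, 2.031, -0.112]
force: [1.6, 2.6, -1.4]
opening: 0.0116
```

The bar is clear of the keeper, with the gate at about 0.10 rad. I'll compute arc rows for the swing.

```bash
cat > arc.py <<'E'
from h import *
from scipy.spatial.transform import Rotation as R
import sys
hx,hy,tot,n=map(float,sys.argv[1:5]); s=monitor.read_state(); p=s["tool_pos"][:2]*1000
print(s["tool_pos"],s["force"],s["wrist_torque"])
r=p-[hx,hy]; print("rel",r,np.hypot(*r)); o=r
for k in range(1,int(n)+1):
    a=-tot*k/n; q=np.array([[np.cos(a),-np.sin(a)],[np.sin(a),np.cos(a)]])@r; print((q-o).round(1)); o=q
E
python3 arc.py 624.5 12 .3 10
```

```text
[ 0.58970729 -0.14187668  0.15982984] [ 1.57902244  2.60719731 -1.35326132] [ 0.65551875 -0.3119745  -0.26005432]
rel [ -34.79270553 -153.87668405] 157.76110500846417
[-4.6  1.1]
[-4.6  1.3]
[-4.5  1.4]
[-4.5  1.5]
[-4.4  1.7]
[-4.4  1.8]
[-4.3  1.9]
[-4.3  2. ]
[-4.2  2.2]
[-4.1  2.3]
```

Request:
servo_tool(
  plan=[
    [[1, -4.6, 1.3, 0, 0, 0, -0.03], [1, -4.6, 1.3, 0, 0, 0, -0.03], [1, -4.5, 1.4, 0, 0, 0, -0.03], [1, -4.5, 1.5, 0, 0, 0, -0.03], [1, -4.4, 1.7, 0, 0, 0, -0.03], [1, 0, 0, 0, 0, 0, 0], [1, 0, 0, 0, 0, 0, 0]],
  ],
)

```text
t: 13.5
tool_pos: [0.5674, -0.1348, 0.1599]
orientation: [2.459, 1.857, -0.119]
force: [3.3, 4.3, -2.7]
opening: 0.0119
```

```bash
python3 arc.py 624.5 12 .3 6
```

```text
[ 0.56736338 -0.13479704  0.15991303] [ 3.28279552  4.31485766 -2.67667972] [ 0.7077634  -0.48060668 -0.25192711]
rel [ -57.13662304 -146.79703692] 157.52448616373562
[-7.3  3. ]
[-7.1  3.4]
[-6.9  3.7]
[-6.7  4.1]
[-6.5  4.4]
[-6.3  4.7]
```

The side force points toward the hinge at about 5 N, so I'll move 0.6 mm inward and continue.

Request:
servo_tool(
  plan=[
    [[1, -7.1, 3.6, 0, 0, 0, -0.05], [1, -7.0, 3.5, 0, 0, 0, -0.05], [1, -6.8, 3.8, 0, 0, 0, -0.05], [1, -6.6, 4.2, 0, 0, 0, -0.05], [1, -6.4, 4.5, 0, 0, 0, -0.05], [1, -6.2, 4.8, 0, 0, 0, -0.05], [1, 0, 0, 0, 0, 0, 0], [1, 0, 0, 0, 0, 0, 0]],
  ],
)

```text
t: 14.3
tool_pos: [0.5274, -0.1111, 0.1601]
orientation: [2.718, 1.474, -0.132]
force: [3.8, 0.8, -2.4]
opening: 0.0116
```

```bash
python3 arc.py 624.5 12 .3 6
```

```text
[ 0.52738976 -0.11112463  0.16012889] [ 3.84613274  0.83154378 -2.40276207] [ 0.14467001 -0.28107527 -0.27335543]
rel [ -97.11024113 -123.12463493] 156.81222739242736
[-6.  5.]
[-5.8  5.3]
[-5.5  5.6]
[-5.2  5.9]
[-4.9  6.1]
[-4.6  6.3]
```

Request:
servo_tool(
  plan=[
    [[1, -5.8, 5.3, 0, 0, 0, -0.05], [1, -5.7, 5.3, 0, 0, 0, -0.05], [1, -5.4, 5.6, 0, 0, 0, -0.05], [1, -5.1, 5.9, 0, 0, 0, -0.05], [1, -4.8, 6.2, 0, 0, 0, -0.05], [1, -4.5, 6.4, 0, 0, 0, -0.05], [1, 0, 0, 0, 0, 0, 0], [1, 0, 0, 0, 0, 0, 0]],
  ],
)

```text
t: 15.1
tool_pos: [0.4961, -0.0767, 0.1602]
orientation: [2.92, 1.057, -0.142]
force: [3.1, -1.1, -1.8]
opening: 0.0119
```

```bash
python3 arc.py 624.5 12 .45 9
```

```text
[ 0.49610775 -0.0766606   0.16017304] [ 3.10143156 -1.14837018 -1.83825869] [-0.06415239 -0.18339202 -0.34018321]
rel [-128.39225349  -88.66059902] 156.02971696393018
[-4.3  6.5]
[-3.9  6.7]
[-3.6  6.9]
[-3.2  7.1]
[-2.9  7.2]
[-2.5  7.4]
[-2.2  7.5]
[-1.8  7.6]
[-1.4  7.7]
```

Request:
servo_tool(
  plan=[
    [[1, -4.1, 6.6, 0, 0, 0, -0.05], [1, -3.8, 6.8, 0, 0, 0, -0.05], [1, -3.5, 7.0, 0, 0, 0, -0.05], [1, -3.1, 7.1, 0, 0, 0, -0.05], [1, -2.8, 7.2, 0, 0, 0, -0.05], [1, -2.4, 7.4, 0, 0, 0, -0.05], [1, -2.1, 7.5, 0, 0, 0, -0.05], [1, -1.7, 7.6, 0, 0, 0, -0.05], [1, -1.3, 7.7, 0, 0, 0, -0.05], [1, -0.7, 4.6, 0, 0, 0, -0.03], [1, 0, 0, 0, 0, 0, 0], [1, 0, 0, 0, 0, 0, 0]],
  ],
)

```text
t: 16.3
tool_pos: [0.4708, -0.0071, 0.1601]
orientation: [3.109, 0.334, -0.15]
force: [4.9, -1.9, -4.0]
opening: 0.0121
```

```bash
python3 arc.py 624.5 12 .05 1
```

```text
[ 0.47081489 -0.0070825   0.16007817] [ 4.89014173 -1.87714509 -4.04244414] [-0.08943314 -0.58038246 -0.3377517 ]
rel [-153.68510892  -19.08249595] 154.86527808437884
[-0.8  7.7]
```

The gate is at about 1.33 rad. Next I'll lower the bar to level by reversing the lift in the rotated frame.

Request:
servo_tool(
  plan=[
    [[1, -0.9, -0.2, -3, 0.005, -0.024, 0], [1, -0.9, -0.2, -3, 0.005, -0.024, 0], [1, -0.9, -0.2, -3, 0.005, -0.024, 0], [1, -0.9, -0.2, -3, 0.005, -0.024, 0], [1, 0, 0, 0, 0, 0, 0], [1, 0, 0, 0, 0, 0, 0], [1, 0, 0, 0, 0, 0, 0]],
  ],
)

```text
t: 17.0
tool_pos: [0.4665, -0.0074, 0.148]
orientation: [3.123, 0.333, 0.002]
force: [2.1, -2.8, -3.4]
opening: 0.0118
```

```bash
python3 arc.py 624.5 12 .05 1
```

```text
[ 0.46650605 -0.007389    0.14795687] [ 2.09917275 -2.75475    -3.44734445] [-0.41955013 -0.04020992 -0.37890958]
rel [-157.99394767  -19.38899608] 159.17920928966782
[-0.8  7.9]
```

Level at TCP z = 148, the grasp height. Opening, then straight up.

Request:
servo_tool(
  plan=[
    [[0.7, 0, 0, 0, 0, 0, 0], [0.6, 0, 0, 0, 0, 0, 0], [0.4, 0, 0, 0, 0, 0, 0], [0.2, 0, 0, 0, 0, 0, 0], [0, 0, 0, 0, 0, 0, 0], [0, 0, 0, 0, 0, 0, 0], [0, 0, 0, 0, 0, 0, 0]],
  ],
)

```text
t: 17.7
tool_pos: [0.4667, -0.0073, 0.148]
orientation: [3.124, 0.333, 0.002]
force: [0.6, -0.4, -0.6]
opening: 0.0459
```

Run:
```python
from h import *
import cv2
s=monitor.read_state(); im=eyes.read_camera("wrist")
print(s["t"],s["tool_pos"],s["opening"],s["force"])
cv2.imwrite("pics/w3.png",cv2.resize(im[:,:,::-1],(800,600),interpolation=cv2.INTER_CUBIC))
```

```text
17.7 [ 0.46670073 -0.00733567  0.14802819] 0.04589369794801642 [ 0.584222   -0.38233844 -0.57206329]
```

View pics/w3.png

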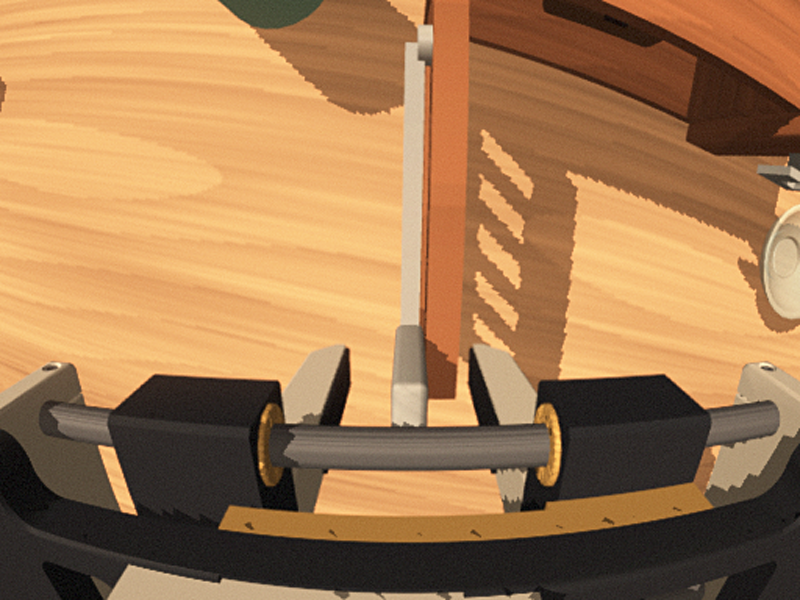

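The gate stands open and the tab, at about (410, 375), is free between the open pads. Retreating straight up.

Request:
servo_tool(
  plan=[
    [[0, 0, 0, 10, 0, 0, 0], [0, 0, 0, 20, 0, 0, 0], [0, 0, 0, 30, 0, 0, 0], [0, 0, 0, 30, 0, 0, 0], [0, 0, 0, 30, 0, 0, 0], [0, -20, 0, 20, 0, 0, 0], [0, -20, 20, 0, 0, 0, 0], [0, -20, 30, 0, 0, 0, 0], [0, 0, 30, 0, 0, 0, 0], [0, 0, 0, 0, 0, 0, 0], [0, 0, 0, 0, 0, 0, 0], [0, 0, 0, 0, 0, 0, 0]],
  ],
)

```text
t: 18.95
tool_pos: [0.4069, 0.0721, 0.2884]
orientation: [3.123, 0.332, 0.002]
force: [0.7, -0.5, 0.1]
opening: 0.0465
```

Run:
```python
from h import *
import cv2
s=monitor.read_state(); a=eyes.read_camera("scene"); b=eyes.read_camera("top")
print(s["t"],s["tool_pos"],s["force"])
a=cv2.resize(a[180:300,150:310],(800,600),interpolation=cv2.INTER_CUBIC)
cv2.imwrite("pics/s4.png",a[:,:,::-1])
cv2.imwrite("pics/t4.png",cv2.resize(b[120:280,190:403],(798,600),interpolation=cv2.INTER_CUBIC)[:,:,::-1])
```

```text
18.95 [0.4068666  0.07206553 0.28835116] [ 0.70506442 -0.49110064  0.14724946]
```

View pics/s4.png

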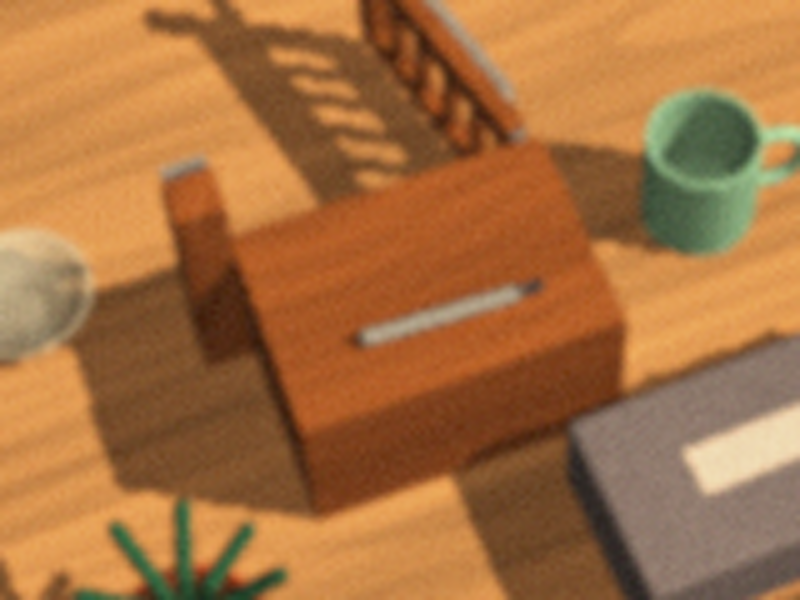

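View pics/t4.png

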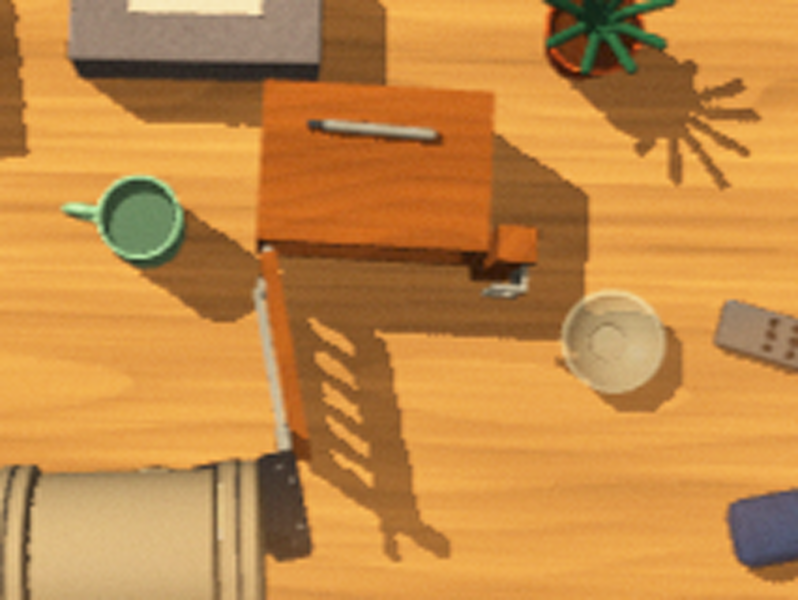

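The top view shows the gate about 77-80 degrees open from the closed line, the bystanders where they were, and the arm clear. Handing in.

```bash
python3 -c "
from plant import job; print(job.close_job())"
```

```text
the job is handed in; nothing more can be done
None
```

The gate now stands wide open, at about 1.33 rad by the arc I swung and about 77–80° in the last top view. The job was handed in at about 19 s of the 64 s allowed; no verdict was reported.

**What I did:**
- I gripped the thumb tab and lifted the bar in steps of about 1.3 mm, testing each height with a 3 mm pull.
- The bar passed the mouth at about 0.097 rad. The highest pull I read at the tool was 5.5 N.
- I then swung the gate along its arc, lowered the bar to the height I had gripped it at, let go, and moved the arm up and away.

**Last checks:**
- **Arm:** the tool force was near zero (under 1 N), with the gripper well above everything.
- **Bystanders:** the wand, dish and cup look unmoved in the last pictures. The remote and glasses case show only partly. The charging case and drawer box were not in those views, though the arm never went near either at table height.
- **Latch bar:** it looked flat along the gate after release. I judged this from the pictures and the tool height; the angle itself was not measured.
- **Disagreement:** the post top measured about 8 mm further back than the cabinet layout gives. It did not affect the grasp, so I left it unresolved.

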